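Hang a fresh ribbon rod in the ribbon cupboard door

TASK

Swing the door of the small ribbon cupboard wide open and leave it open, ready for drawing ribbon. Then take the rod with the two full ribbon reels from the bench rest and press it down past the sprung jaws of the two clips inside the door, until it sits fully home in both forks and both jaws have snapped back over it. Leave the rod with the empty reels on its rest and do not disturb the basket, balloon weight or hand pump.

Things in the scene. Friction and masses are not known exactly. Their poses are not given: they have to be found in the camera images.
- cupboard: Small light-wood cupboard fixed on the bench, 270 mm wide (y), 150 mm deep (x), 260 mm high, one door on its front (-x) face. Origin: centre of its underside; z up. Its top is closed; the door is as tall as the cupboard (upper edge at z = 258 mm, lower edge at 13 mm).
- door (a joint): Cupboard door, 268 mm wide, 16 mm thick, hinged on a vertical axis at its left edge (+y side of the cupboard); 0 = shut, grows as the free edge swings out towards the robot (turns clockwise seen from above), stops at 1.9 rad. It may start a little ajar. It has no latch and a lightly rubbing hinge (0.15 N m): it stays where it is left.
- door_hinge (a point): Point on the door's hinge axis, at the cupboard's front left edge, 216 mm above the bench. Its axes turn with the door: z up, -y along the door from hinge to free edge, +x square off the inside face, -x off the outside face. The axis lies in the plane of the inside face.
- door_handle (a point): Grip point on the door's steel T-bar handle: an upright round bar 10 mm thick, axis 35 mm out from the outside face, at (-51, -246) mm in the door's x, y from the hinge axis. The bar runs from 67 to 243 mm above the bench on two posts to the door at 117 and 193 mm, its upper end free; this point is on its axis at 225 mm. Axes as door_hinge.
- rod_seat (a point): Where the middle of the rod's axis lies when fully home in the two clips: 62 mm off the door's inside face, 134 mm from the hinge axis across the door, 216 mm above the bench (42 mm below the door's upper edge). Axes as door_hinge; the seated rod lies along its y. Between the clips, the space under and beside the rod is free.
- clip_hinge_side (a point): Rod axis point in the steel clip nearer the hinge, at y = +80 mm from rod_seat. The clip is 12 mm wide: an arm off the door with an upward fork, slot 17 mm wide, floor 7 mm below this point. The door-side tine reaches 31 mm above it and flares towards the door; a 27 mm high post on the other side carries the jaw (outer face 19 mm from this point). Axes as door_hinge.
- clip_free_side (a point): The same point in the like clip nearer the door's free edge, at y = -80 mm from rod_seat.
- jaw_hinge_side (a joint): Sprung steel jaw, 21 mm long, pivoting on the clip's post at (+14.5, +27) mm in x, z from the rod axis point. At 0 (closed) it slopes down across the mouth towards the door, lip 13 mm above that point. A rod pressed down swings it aside (to 0.85 rad at most); it snaps back over the seated rod and holds it down. Both jaws together take about 10 to 15 N; the rod's weight alone does not open them.
- jaw_free_side (a joint): The same jaw on the clip nearer the door's free edge; 0 = closed.
- rest: Plywood rod rest fixed on the bench, 205 mm (x, along the rods) by 200 mm (y), with two notched cheeks 10 mm thick at x = -92 and +92 mm, 56 mm high; two parallel places at y = +65 and -65 mm, rod axis 50 mm above the bench in open-topped notches 13 mm deep. Origin: centre of its underside. Either rod may be in either place.
- ribbon_rod: Rod to hang: aluminium, 14 mm thick, 210 mm long, about 0.2 kg. Two FULL reels of pale ribbon, 52 mm across, card flanges, fixed on it from 32 to 66 mm either side of the middle; black collars (22 mm across) at 27 to 32 mm. The middle 54 mm is bare, to grip; the bare ends go in the clips, either way round; it may turn about its axis. Origin: middle of the axis; x along the rod.
- empty_rod: The spent rod, left on the rest: same rod, collars and flanges, but the two reels are empty: thin bare cores 21 mm across. Origin: middle of its axis; x along the rod.
- basket: Green plastic basket of packets, 110 x 150 x 90 mm, packets standing to 115 mm, on the bench. Origin: centre of its underside.
- balloon_weight: Dark conical metal balloon weight, 60 mm across, 70 mm high. Origin: centre of its underside.
- air_pump: White hand balloon pump lying on the bench, barrel 44 mm thick, 320 mm long overall with a cross handle 100 mm wide at its -x end and a nozzle at its +x end. Origin: under the middle of the barrel; x along it.
Mind the look-alikes: they are no part of the job. What is shaped like the ribbon_rod but green or orange is not meant.

How it is judged:
On the way, in this order (a step that is already met when the one before it is completed fails the run):
1. the cupboard door has been swung wide open (at least 75 degrees) while the full rod is still on its rest (value of joint door above 1.3 rad and distance of ribbon_rod from where it was at the start of the episode below 0.03 m), for 0.2 s.
2. the full rod has been lifted off the rest (height (world z) of ribbon_rod above 0.12 m), for 0.1 s.
At the end, for the whole second after the job is handed in: The door stands open at least 1.25 rad; the full rod lies at rest in both forks, its middle within 4 mm across and 3 mm in height of the seat point (15 mm along the rod) and its axis within 0.04 rad of the clips' line; both jaws have returned to within 0.12 rad of closed (value of joint door above 1.25 rad and x of ribbon_rod in the frame of rod_seat between -0.004 and 0.004 m and y of ribbon_rod in the frame of rod_seat between -0.015 and 0.015 m and z of ribbon_rod in the frame of rod_seat between -0.003 and 0.003 m and angle between the x axis of ribbon_rod and the y axis of rod_seat, either way round below 0.04 rad and value of joint each of jaw_hinge_side, jaw_free_side below 0.12 rad and linear speed of ribbon_rod below 0.02 m/s); the robot touches nothing.
It fails at once if the rod with the empty reels is taken or knocked from its place (distance of empty_rod from where it was at the start of the episode above 0.02 m).
It fails at once if the basket is disturbed (distance of basket from where it was at the start of the episode above 0.03 m).
It fails at once if the balloon weight is disturbed (distance of balloon_weight from where it was at the start of the episode above 0.03 m or angle between balloon_weight's own z axis and vertical above 0.5 rad).
It fails at once if the hand pump is disturbed (distance of air_pump from where it was at the start of the episode above 0.03 m).
It also fails if it takes over 58 s, if anything falls off the work surface, if the arm or the gripper's body presses on something with over 40 N, if the wrist force passes 120 N, or if a joint passes its speed limit or range.

ROBOT

A 6-joint arm with a two-finger parallel gripper is mounted at the origin on the work surface. World frame = base frame: x ahead of the robot, y to its left, z up, the work surface at z = 0. Lengths are in m, angles in rad, forces in N, time in s.
With the tool pointing down it reaches from about 0.225 to 0.875 m from the base axis. Payload 3.4 kg.
Tool frame: the origin (TCP) lies at the very end of the fingers, on their centre line; the grasp point (between the pads) lies 19 mm behind it; z points along the fingers, y is the direction in which the jaws open and shut (so a half turn about z gives the same grasp; the last joint's range is limited). The gripper opens to 85 mm and grips with 20 to 120 N. Pads are 22 mm wide; open, the fingers measure 114 mm over their backs; the gripper's body (76 mm by 85 mm) begins 54 mm behind the grasp point. The pads swing forward as they close: fully open they stand 13 mm farther back than shut.
Start: joints at [-1.329, 0.276, 1.505, -0, 1.361, -0.121], TCP at [0.204, -0.538, 0.231] pointing down, gripper open.
Joint ranges: [-2.89, 2.89], [-0.75, 2.08], [0.22, 2.7], [-1.18, 4.32], [0.11, 2.71], [-2.7, 2.7]. Speed limits (rad/s): [2.57, 2.57, 3.14, 3.14, 3.14, 3.14].

INTERFACE

Orientations are given as a unit quaternion [w, x, y, z].
In Python, from rig import manip gives the robot as it stands. The module is installed in compiled form; this text tells all that it offers.
- The arm moves only by the tool carry_out, never from a script. Its argument "moves" is one flat list of numbers, 5 for each row, row after row: the opening in per cent of the stroke, from 0 (shut) to 100 (fully open), then the shift along the world's x, y, z in cm, then the turn about the world's z in rad. A call has exactly 10 rows; each row shifts and turns the commanded pose from where the row before left it; what a row does not reach is not made up. A row lasts 1/10 s, in which the tool goes at most 50 mm and 8.59 degrees, less where a joint would pass 70% of its speed; a pose out of reach is approached as far as the arm can. A call is refused whole if a number of a shift passes 5 or a number of a turn 0.15, either way. A call with a gripper value outside its range is refused whole. The fingers move at their own pace and stop on an object; "squeeze" is the grip in N (left out, the last holds). Time passes only in rows, so rows that do not move let the fingers close, or fill a call up. It gives the time, the measured TCP pose, the force and the opening at its end, in the units of the state.
- manip.get_state(): the state, without advancing time (a new reading comes with each control period).
- manip.get_image(name): name is "scene" or "top" or "wrist"; returns the picture (480x640x3 uint8, red, green, blue); there is no depth.
- manip.camera_info(name): a dict with "fov_y" (degrees; the focal length in pixels is half the picture's height over the tangent of half this angle, whatever the lens; pixels are square), "cx", "cy" (the principal point, pixels), "rvec" (rotation vector, rad) and "tvec" (3), from world to camera coordinates, as OpenCV has them; the wrist camera has in their place "hand_eye" (4x4, takes a point from camera to tool coordinates, whose origin is the TCP and whose axes are the flange's). Camera axes: x right, y down, z forward; pixel columns grow to the right and rows downward; lengths in m; the calibration is good to about 2 mm. A picture is of the moment at which its call begins: read the wrist's pose just before it. camera_info takes no time and is no camera call.
- manip.sign_off(): hands the job in, once; it reports no verdict.
The state is a dict: "clock": time; "qpos": joint angles; "qd": joint speeds; "effort": joint torques, N m; "position": TCP position; "ee_rot": TCP orientation; "contact_force": force on the tool from outside, world axes, zero at the start; "moment": the same for the moment, N m; "width": finger opening in m.
Only numpy, scipy, OpenCV 4.12 (cv2) and the standard library are available. Lean on these libraries where they do the work, as an engineer would, in place of code of your own. Each camera call takes 0.05 s, during which the arm holds its last target. There are 200 camera calls.

## Working session

There is one attempt and no reset: what is moved stays moved. The work goes in short steps, Python scripts to look and compute and a tool call to move; the robot and the scene stay as the last step left them, time stands still between calls to the robot, and variables do not carry over. Pictures are saved under pics/ and viewed, about 8 in all and at most 12, crops included, and the job is handed in when it is done.

Besides the shell and the picture viewer there is one more tool, called after ">>>" as name(argument=value, ...) on one line, values as JSON. carry_out: Moves the arm, as the interface text tells. Its arguments: {"type":"object","properties":{"moves":{"type":"array","items":{"type":"number"}},"squeeze":{"type":"number"}},"required":["moves"]}

```bash
mkdir -p pics; cat > h.py <<'E'
from rig import manip
import numpy as np, cv2
from scipy.spatial.transform import Rotation as R
def cam(n,st=None):
    c=manip.camera_info(n); f=240/np.tan(np.radians(c['fov_y'])/2)
    K=np.array([[f,0,c['cx']],[0,f,c['cy']],[0,0,1]])
    if 'hand_eye' in c:
        H=np.array(c['hand_eye']); w,x,y,z=st['ee_rot']; Rt=R.from_quat([x,y,z,w]).as_matrix()
        Rc=Rt@H[:3,:3]; o=Rt@H[:3,3]+np.array(st['position'])
    else:
        Rw=cv2.Rodrigues(np.array(c['rvec'],float))[0]; Rc=Rw.T; o=-Rc@np.array(c['tvec']).ravel()
    return K,Rc,o
def ray(C,uv): 
    K,Rc,o=C; d=Rc@np.linalg.solve(K,[uv[0],uv[1],1]); return o,d/np.linalg.norm(d)
def onz(C,uv,z): o,d=ray(C,uv); return o+d*(z-o[2])/d[2]
def proj(C,p):
    K,Rc,o=C; q=K@(Rc.T@(np.array(p)-o)); return q[:2]/q[2]
def snap(n,f):
    st=manip.get_state(); im=manip.get_image(n); cv2.imwrite('pics/'+f,im[:,:,::-1]); return im,cam(n,st)
E
python3 - <<'E'
from h import *
print(manip.get_state())
for n in('scene','top'):
    im,C=snap(n,n+'0.png'); print(n,manip.camera_info(n),C[2])
print(manip.camera_info('wrist'))
E
```

```text
{'clock': 0.0, 'qpos': array([-1.32899210e+00,  2.76595465e-01,  1.50614699e+00,  1.26431673e-05,
        1.36069076e+00, -1.21002888e-01]), 'qd': array([-8.11648172e-05, -3.11461758e-04, -2.46513066e-04,  5.05460857e-04,
       -1.71055544e-03, -3.62442727e-04]), 'effort': array([ 1.22421985e-03, -4.16770399e+01, -2.45805198e+01, -3.23861950e-04,
        1.07572952e-02,  3.07354824e-06]), 'position': array([ 0.20393687, -0.53705068,  0.23043392]), 'ee_rot': array([-9.18976244e-04,  9.83591268e-01,  1.80408900e-01, -4.93817389e-05]), 'contact_force': array([-0.11194053, -0.89874814,  0.10336293]), 'moment': array([ 0.01505121, -0.0135807 ,  0.00552071]), 'width': 0.08539128743889557}
scene {'fov_y': 51.832490960197056, 'cx': 321.42541207754317, 'cy': 232.5765293358299, 'rvec': array([ 1.38720867,  2.40044016, -0.69146687]), 'tvec': array([ 0.21923676, -0.29531356,  1.87684571])} [1.19945786 0.42718494 1.42710845]
top {'fov_y': 43.72935174332319, 'cx': 318.2674197965497, 'cy': 243.01692250950114, 'rvec': array([ 2.15023488, -2.15353005,  0.12738338]), 'tvec': array([0.031673  , 0.525035  , 1.65942957])} [0.31097222 0.01655155 1.71271532]
{'fov_y': 70.36215658471515, 'cx': 321.6935872717106, 'cy': 240.42644656366966, 'hand_eye': array([[-1.34375741e-04, -9.47486540e-01, -3.19795621e-01,
         8.18428538e-02],
       [ 9.99999965e-01, -5.48092620e-05, -2.57804337e-04,
         9.26188952e-04],
       [ 2.26738377e-04, -3.19795644e-01,  9.47486514e-01,
        -1.41989392e-01],
       [ 0.00000000e+00,  0.00000000e+00,  0.00000000e+00,
         1.00000000e+00]])}
```

View pics/scene0.png

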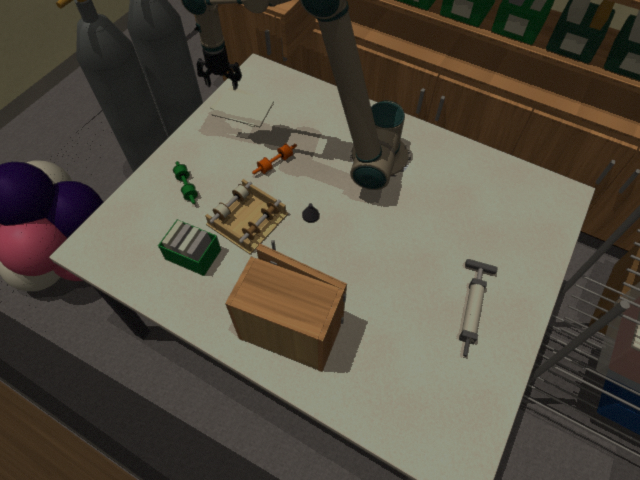

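View pics/top0.png

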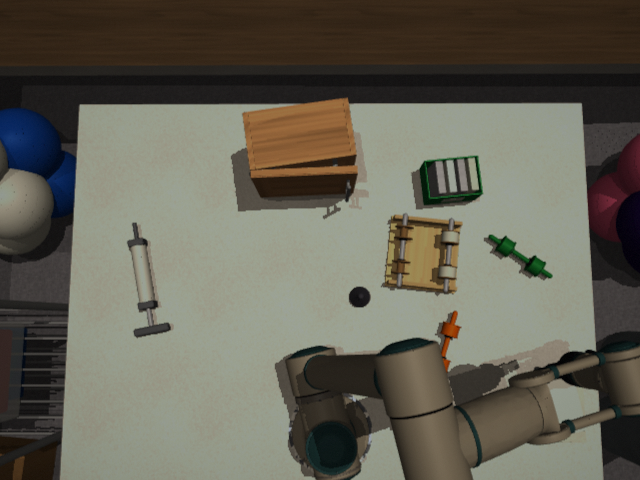

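The top view shows the cupboard around (300,140) with its door ajar and handle at (350,188). The rest is at (425,255), with pale full reels on the right at (449,255). The weight is at (359,297). I'll zoom in for corners.

```bash
python3 - <<'E'
from h import *
im=cv2.imread('pics/top0.png')[90:305,235:495]
cv2.imwrite('pics/crop1.png',cv2.resize(im,None,fx=2.7,fy=2.7,interpolation=cv2.INTER_CUBIC))
C=cam('top')
for n,uv,z in [('cupTL',(244,113),.26),('cupTR',(349,99),.26),('doorHinge',(251,178),.258),('doorfree',(357,171),.258),('handle',(350,188),.243),('rodT',(450,219),.05),('rodB',(446,292),.05),('eT',(404,215),.05),('eB',(400,287),.05),('weight',(359,297),.03),('basketTL',(421,163),.09),('basketBL',(426,203),.09)]:
    print(n,onz(C,uv,z).round(3))
E
```

```text
cupTL [0.827 0.216 0.26 ]
cupTR [ 0.863 -0.049  0.26 ]
doorHinge [0.66  0.196 0.258]
doorfree [ 0.677 -0.068  0.258]
handle [ 0.637 -0.051  0.243]
rodT [ 0.59 -0.34  0.05]
rodB [ 0.386 -0.323  0.05 ]
eT [ 0.602 -0.211  0.05 ]
eB [ 0.4   -0.196  0.05 ]
weight [ 0.373 -0.083  0.03 ]
basketTL [ 0.741 -0.255  0.09 ]
basketBL [ 0.628 -0.266  0.09 ]
```

View pics/crop1.png

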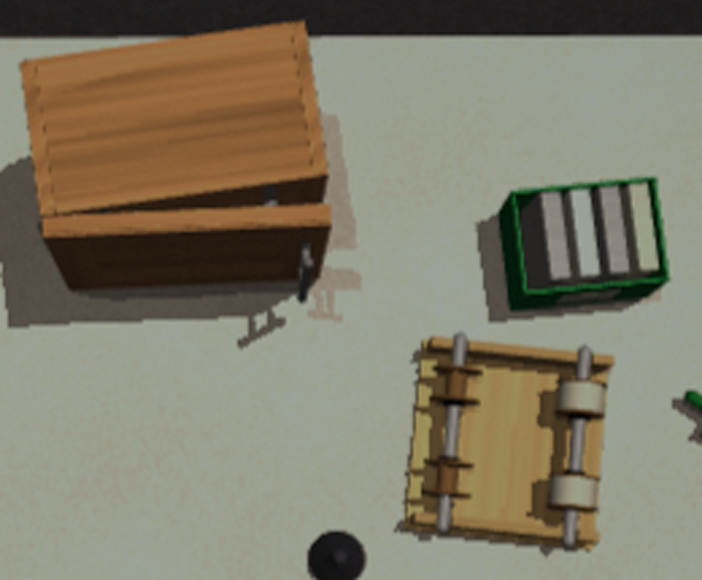

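The crop gives the cupboard top corners at about FL (252,169), FR (356,155), BL (243,113) and BR (348,98). The door's top outer edge runs (252,177) to (357,174), and the handle's upper end is at (348,182).

```bash
python3 - <<'E'
from h import *
C=cam('top'); c=lambda u,v:(235+u/2.7-.3,90+v/2.7-.3)
for n,uv,z in [('FL',(45,213),.26),('FR',(327,176),.26),('BL',(22,63),.26),('BR',(304,22),.26),('dInF',(330,206),.258),('dOutH',(45,235),.258),('dOutF',(330,228),.258),('handle',(306,248),.243),
 ('rodT',(585,350),.05),('rodB',(570,543),.05),('eT',(460,337),.05),('eB',(444,528),.05)]:
    print(n,onz(C,c(*uv),z).round(4))
FL,FR=[onz(C,c(*u),.26)[:2] for u in((45,213),(327,176))]
psi=np.arctan2(*(FR-FL)); print('w',np.linalg.norm(FR-FL),'psi',psi)
H=onz(C,c(306,248),.243)[:2]
# door angle from handle: handle dir in door frame atan2
for yaw in (0,.03,.06,.09):
  Rm=np.array([[np.cos(yaw),-np.sin(yaw)],[np.sin(yaw),np.cos(yaw)]]); print(yaw,'hinge from handle',H-Rm@[-.051,-.246])
E
```

```text
FL [0.6834 0.1954 0.26  ]
FR [ 0.7176 -0.0649  0.26  ]
BL [0.827  0.2188 0.26  ]
BR [ 0.8657 -0.0447  0.26  ]
dInF [ 0.6897 -0.0676  0.258 ]
dOutH [0.6632 0.1954 0.258 ]
dOutF [ 0.6689 -0.0674  0.258 ]
handle [ 0.6537 -0.0458  0.243 ]
rodT [ 0.5893 -0.3435  0.05  ]
rodB [ 0.3888 -0.3224  0.05  ]
eT [ 0.6034 -0.2138  0.05  ]
eB [ 0.4044 -0.1936  0.05  ]
w 0.2625451054391762 psi 3.011035759130767
0 hinge from handle [0.70468416 0.20024024]
0.03 hinge from handle [0.69728232 0.20165931]
0.06 hinge from handle [0.68984125 0.20285573]
0.09 hinge from handle [0.68236763 0.20382841]
```

>>> carry_out(moves=[30, 1.5, 2.5, 1.3, 0.12, 30, 1.5, 2.5, 1.3, 0.12, 30, 1.5, 2.5, 1.3, 0.12, 30, 1.5, 2.5, 1.3, 0.12, 30, 1.5, 2.5, 1.3, 0.12, 30, 1.5, 2.5, 1.3, 0.12, 30, 1.5, 2.5, 1.3, 0.12, 30, 1.5, 2.5, 1.3, 0.12, 30, 1.5, 2.5, 1.3, 0.12, 30, 1.5, 2.5, 1.3, 0.12], squeeze=40)

```text
clock: 1.1
position: [0.3543, -0.2863, 0.3615]
ee_rot: [-0.0, 0.708, 0.706, 0.0]
contact_force: [0.0, 0.2, -0.1]
width: 0.0258
```

>>> carry_out(moves=[30, 2.8, 3.0, 0, 0.05, 30, 2.8, 3.0, 0, 0, 30, 2.8, 3.0, 0, 0, 30, 2.8, 3.0, 0, 0, 30, 2.8, 3.0, 0, 0, 30, 2.8, 3.0, 0, 0, 30, 2.8, 3.0, 0, 0, 30, 2.0, 3.0, 0, 0, 30, 0, 0, 0, 0, 30, 0, 0, 0, 0])

```text
clock: 2.1
position: [0.57, -0.0471, 0.3605]
ee_rot: [-0.001, 0.691, 0.722, -0.001]
contact_force: [-0.3, -0.7, -0.1]
width: 0.0254
```

```bash
python3 - <<'E'
from h import *
st=manip.get_state(); print(st['clock'],st['position'],st['ee_rot'],st['qpos'],st['width'])
im,C=snap('wrist','w1.png')
E
```

```text
2.1 [ 0.56997356 -0.04711217  0.36049487] [-5.59701899e-04  6.91479515e-01  7.22395428e-01 -7.82458953e-04] [-2.03645649e-01  2.30218506e-01  1.25666243e+00 -7.34162552e-04
  1.65649130e+00 -2.47433041e-01] 0.02544965757383763
```

View pics/w1.png

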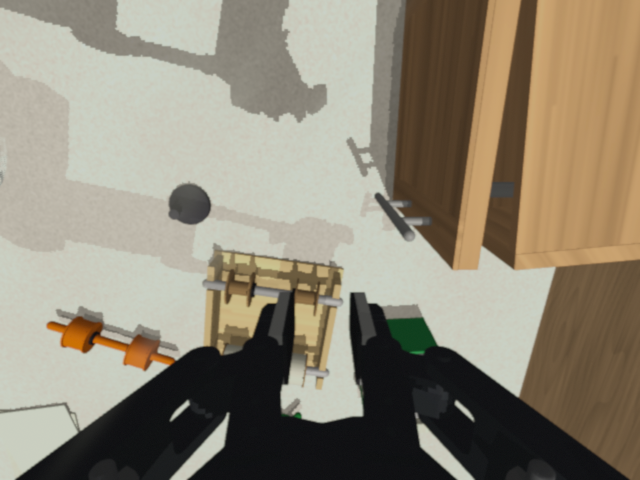

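The wrist view shows the handle's upper end at (408,235), the door's free corners at (454,268) outer and (477,269) inner, and the cupboard's front right corner at (516,268).

```bash
python3 - <<'E'
from h import *
C=cam('wrist',manip.get_state())
for n,uv,z in [('handle',(408,235),.243),('dOutF',(454,268),.258),('dInF',(477,269),.258),('dOut2',(498,0),.258),('dIn2',(522,0),.258),('FR',(516,268),.26),('FR2',(537,0),.26)]:
    print(n,onz(C,uv,z).round(4))
E
```

```text
handle [ 0.6383 -0.0467  0.243 ]
dOutF [ 0.6733 -0.0674  0.258 ]
dInF [ 0.6913 -0.0675  0.258 ]
dOut2 [0.6706 0.1106 0.258 ]
dIn2 [0.6853 0.1112 0.258 ]
FR [ 0.7202 -0.0645  0.26  ]
FR2 [0.6934 0.111  0.26  ]
```

>>> carry_out(moves=[30, 2.3, 0, 0, 0, 30, 2.2, 0, 0, 0, 30, 2.2, 0, 0, 0, 30, 0, 0, -2.5, 0, 30, 0, 0, -2.5, 0, 30, 0, 0, -2.5, 0, 30, 0, 0, -2.5, 0, 30, 0, 0, -2.5, 0, 30, 0, 0, -2.1, 0, 15, 0, 0, 0, 0])

```text
clock: 3.15
position: [0.6361, -0.0493, 0.2143]
ee_rot: [-0.0, 0.693, 0.721, -0.0]
contact_force: [0.1, -0.3, -0.1]
width: 0.0132
```

```bash
python3 - <<'E'
from h import *
h=np.array([.684,.199]); P=lambda y:h+R.from_euler('z',y).as_matrix()[:2,:2]@[-.051,-.246]
st=manip.get_state();print(st['position'],st['contact_force'],st['width'])
T=[.03]*1+[.06]*2+[.1]*15; y=.025; cum=np.zeros(2); p0=P(y)
for t in T:
    y-=t; d=np.round((P(y)-p0)*100-cum,1); cum+=d; print(15,*d,0,-t)
print(y,P(y))
E
```

```text
[ 0.63612044 -0.04930102  0.21430925] [ 0.05293119 -0.33543533 -0.08216082] 0.013229294470878667
15 -0.7 0.1 0 -0.03
15 -1.5 0.4 0 -0.06
15 -1.4 0.4 0 -0.06
15 -2.4 1.0 0 -0.1
15 -2.2 1.1 0 -0.1
15 -2.1 1.4 0 -0.1
15 -2.0 1.6 0 -0.1
15 -1.7 1.8 0 -0.1
15 -1.6 1.9 0 -0.1
15 -1.4 2.1 0 -0.1
15 -1.2 2.2 0 -0.1
15 -1.0 2.3 0 -0.1
15 -0.7 2.4 0 -0.1
15 -0.5 2.5 0 -0.1
15 -0.2 2.5 0 -0.1
15 0.0 2.5 0 -0.1
15 0.3 2.5 0 -0.1
15 0.5 2.4 0 -0.1
-1.6250000000000004 [0.44112432 0.26325267]
```

>>> carry_out(moves=[15, -0.7, 0.1, 0, -0.03, 15, -1.5, 0.4, 0, -0.06, 15, -1.4, 0.4, 0, -0.06, 15, -2.4, 1.0, 0, -0.1, 15, -2.2, 1.1, 0, -0.1, 15, -2.1, 1.4, 0, -0.1, 15, -2.0, 1.6, 0, -0.1, 15, -1.7, 1.8, 0, -0.1, 15, -1.6, 1.9, 0, -0.1, 15, 0, 0, 0, 0])

```text
clock: 4.15
position: [0.4777, 0.0509, 0.2162]
ee_rot: [-0.001, 0.909, 0.418, -0.0]
contact_force: [-0.5, 0.1, -0.6]
width: 0.013
```

>>> carry_out(moves=[15, -1.4, 2.1, 0, -0.1, 15, -1.2, 2.2, 0, -0.1, 15, -1.0, 2.3, 0, -0.1, 15, -0.7, 2.4, 0, -0.1, 15, -0.5, 2.5, 0, -0.1, 15, -0.2, 2.5, 0, -0.1, 15, 0, 2.5, 0, -0.1, 15, 0.3, 2.5, 0, -0.1, 15, 0.5, 2.4, 0, -0.1, 15, 0, 0, 0, 0])

```text
clock: 5.15
position: [0.4403, 0.2654, 0.2159]
ee_rot: [-0.001, 1.0, -0.018, 0.001]
contact_force: [0.3, 0.0, -0.3]
width: 0.0125
```

```bash
python3 - <<'E'
from h import *
st=manip.get_state();print(st['qpos'])
im,C=snap('wrist','w2.png')
E
```

```text
[4.06226692e-01 1.92358010e-01 1.65861400e+00 1.30530274e-03
 1.28800391e+00 2.01316605e+00]
```

View pics/w2.png

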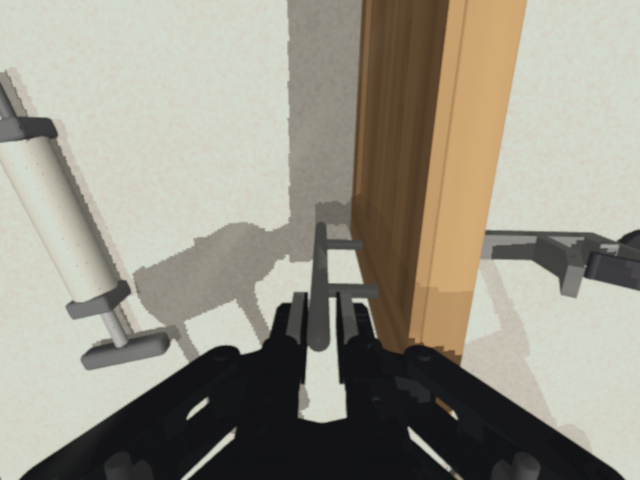

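The door is wide open with the bar (318,330) between the fingers. I'll back off upwards and look at the clips from above on the way to the rod.

>>> carry_out(moves=[30, 0, 0, 0, 0, 30, 0, 0, 1.5, 0, 30, 0, 0, 3, 0, 30, 0, 0, 4, 0, 70, 0.5, -1, 4, 0, 70, 1.5, -3, 3, 0, 70, 2, -4, 1.5, 0, 70, 2, -4, 0, 0, 70, 1, -1, 0, 0, 70, 0, 0, 0, 0])

```text
clock: 6.2
position: [0.5097, 0.1308, 0.3849]
ee_rot: [0.0, 1.0, -0.021, -0.0]
contact_force: [-0.5, 0.0, -0.8]
width: 0.0597
```

```bash
python3 - <<'E'
from h import *
st=manip.get_state();print(st['clock'],st['position'],st['ee_rot'])
im,C=snap('wrist','w3.png'); snap('top','top3.png')
E
```

```text
6.2 [0.50968196 0.1307656  0.38485003] [ 4.17255264e-04  9.99783454e-01 -2.08002154e-02 -4.71296011e-04]
```

View pics/w3.png

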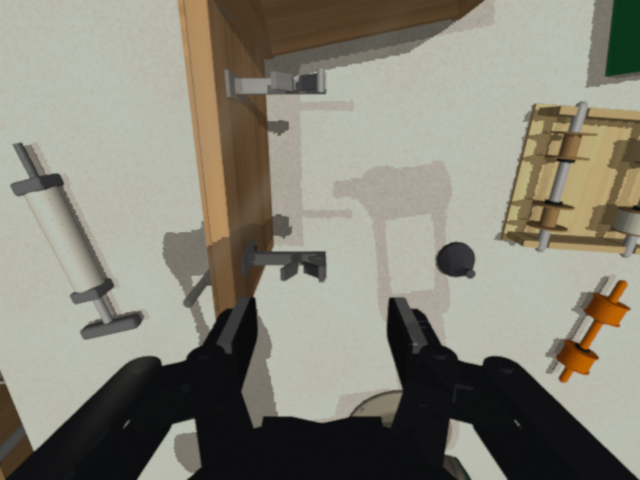

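The wrist view shows the open door's top edge (from about (207,0) to (235,300)), with clips ending at posts (326,82) and (326,265). I'll enlarge with the predicted clip points overlaid.

```bash
cat >> h.py <<'E'
def door(h,yaw,p):  # p in door_hinge x,y ; z world
    c,s=np.cos(yaw),np.sin(yaw); return np.array([h[0]+c*p[0]-s*p[1],h[1]+s*p[0]+c*p[1],p[2]])
E
python3 - <<'E'
from h import *
im=cv2.imread('pics/w3.png'); C=cam('wrist',manip.get_state())
big=cv2.resize(im,None,fx=4,fy=4,interpolation=cv2.INTER_CUBIC)
for yc in (-.054,-.214):
  for y in (yc-.006,yc+.006):
    for x,z,col in ((.081,.243,(0,0,255)),(.0765,.243,(0,255,0)),(0,.258,(255,0,0)),(-.016,.258,(255,255,0)),(.0535,.247,(255,0,255))):
      uv=proj(C,door((.684,.199),-1.625,(x,y,z))); cv2.circle(big,tuple(int(v) for v in uv*4+1.5),3,col,-1)
      if y<yc: print(x,z,uv)
o=np.vstack([big[4*50:4*120,4*175:4*345],big[4*230:4*300,4*175:4*345]])
cv2.imwrite('pics/crop3.png',o); print(o.shape)
E
```

```text
0.081 0.243 [330.55639303  84.1858322 ]
0.0765 0.243 [324.64881128  84.08186027]
0 0.258 [218.393443    79.84484288]
-0.016 0.258 [196.0948086   79.45163974]
0.0535 0.247 [294.03290842  82.93822845]
0.081 0.243 [326.26477308 276.02366047]
0.0765 0.243 [321.33495774 275.95041338]
0 0.258 [233.37412763 281.89276008]
-0.016 0.258 [214.95394802 281.62097861]
0.0535 0.247 [295.81017696 277.43703916]
(560, 680, 3)
```

View pics/crop3.png

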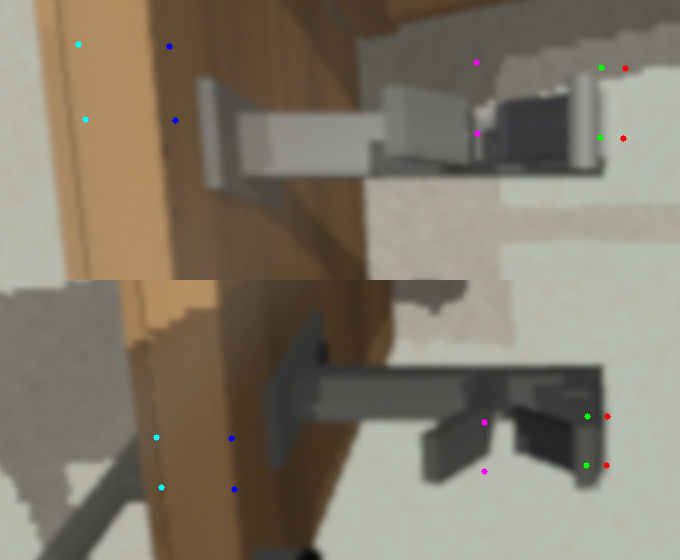

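```bash
python3 - <<'E'
from h import *
C=cam('wrist',manip.get_state())
f=lambda u,v,low:(175+u/4-.4,(230 if low else 50)+(v-280*low)/4-.4)
a=onz(C,f(602,72,0),.243); b=onz(C,f(602,488,1),.243); print('posts',a,b,np.linalg.norm(a-b)) # expected 172
d=(a-b)[:2]; y1=np.arctan2(d[1],d[0])
e1=onz(C,f(157,80,0),.258); e2=onz(C,f(216,300,1),.258); d=(e1-e2)[:2]; y2=np.arctan2(d[1],d[0]); print('edge',e1,e2,'yaws of y_d',y1,y2)
for y in (y1,y2):
    n=np.array([np.sin(y),-np.cos(y)]) # x_d
    m=((a+b)/2)[:2]-.019*n; m2=e1[:2]+.062*n; t=np.array([np.cos(y),np.sin(y)]); m2+=t*((m-m2)@t)
    print(m,m2)
print(door((.684,.199),-1.625,(.062,-.134,0)))
E
```

```text
posts [0.63123014 0.1251254  0.243     ] [0.45437328 0.13129569 0.243     ] 0.17696445923183718
edge [0.63082616 0.20458473 0.258     ] [0.50749785 0.20962887 0.258     ] yaws of y_d -0.03487442995934337 -0.04087731887679753
[0.54346419 0.14719899] [0.54340829 0.14559689]
[0.54357816 0.14719467] [0.54353352 0.14610317]
[0.54683782 0.14435079 0.        ]
```

>>> carry_out(moves=[55, -0.2, -3, 0, -0.03, 55, -0.2, -4.9, 0, -0.03, 55, -0.2, -4.9, 0, 0, 55, -0.2, -4.9, -1, 0, 55, -0.2, -4.9, -1, 0, 55, -0.2, -4.9, -2, 0, 55, -0.2, -4.9, -3, 0, 55, -0.2, -4.9, -3, 0, 55, -0.2, -4.9, -4, 0, 55, -0.3, -4.2, -4, 0])

```text
clock: 7.3
position: [0.4899, -0.2989, 0.2277]
ee_rot: [0.0, 0.999, -0.048, 0.001]
contact_force: [0.3, -0.8, 0.5]
width: 0.0471
```

```bash
python3 - <<'E'
from h import *
snap('wrist','junk.png')
st=manip.get_state();print(st['clock'],st['position'],st['ee_rot'],st['qd'].round(3))
im,C=snap('wrist','w4.png')
E
```

```text
7.35 [ 0.48668979 -0.30286169  0.2208527 ] [-1.38453480e-04  9.98787934e-01 -4.90292185e-02 -4.33359233e-03] [ 0.047 -0.015  0.008  0.035  0.147  0.1  ]
```

View pics/w4.png

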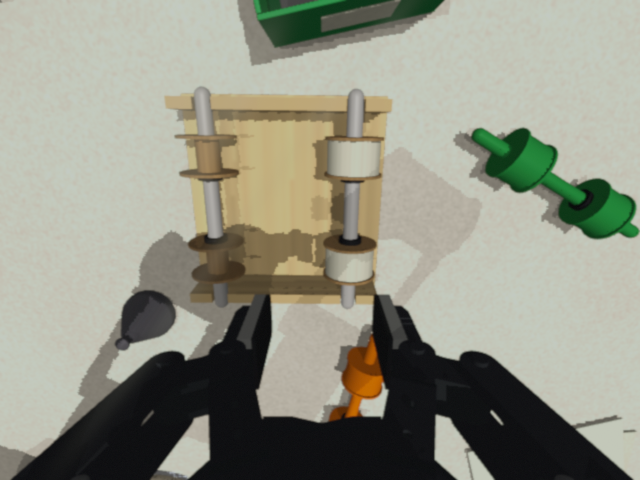

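The full rod with pale reels runs from (355,91) to (348,307), and its inner collar edges are at (353,181) and (350,238).

```bash
python3 - <<'E'
from h import *
st=manip.get_state();C=cam('wrist',st)
p=[onz(C,u,.05) for u in((355,91),(348,307),(353,181),(350,238))]
for q in p: print(q.round(4))
print('len',np.linalg.norm(p[0]-p[1]),'gap',np.linalg.norm(p[2]-p[3]),'mid',(p[0]+p[1])/2,(p[2]+p[3])/2,'yaw',np.arctan2(*(p[0]-p[1])[1::-1]))
st=manip.get_state();print(st['clock'],st['position'],st['ee_rot'],st['qd'].round(3))
E
```

```text
[ 0.592  -0.3387  0.05  ]
[ 0.3853 -0.3174  0.05  ]
[ 0.5163 -0.3318  0.05  ]
[ 0.4613 -0.325   0.05  ]
len 0.2077808145374878 gap 0.05540876249819678 mid [ 0.48867457 -0.32807164  0.05      ] [ 0.48875855 -0.32838864  0.05      ] yaw -0.10257776302924397
7.4 [ 0.48694046 -0.29954983  0.22275015] [-0.0021151   0.99875713 -0.04960632 -0.00435203] [ 0.049 -0.059 -0.048  0.061  0.082  0.034]
```

>>> carry_out(moves=[55, 0.2, -1, 0, 0, 55, 0, -1, 0, 0, 55, 0, -1, 0, 0, 55, 0, 0, -3, 0, 55, 0, 0, -3, 0, 55, 0, 0, -3, 0, 55, 0, 0, -2, 0, 55, 0, 0, 0, 0, 55, 0, 0, 0, 0, 55, 0, 0, 0, 0])

```text
clock: 8.4
position: [0.4928, -0.3297, 0.1203]
ee_rot: [0.001, 0.999, -0.048, 0.002]
contact_force: [-1.0, -0.4, 0.3]
width: 0.047
```

```bash
python3 - <<'E'
from h import *
st=manip.get_state();print(st['clock'],st['position'],st['ee_rot'],st['qd'].round(3))
im,C=snap('wrist','w5.png')
for q in ((.5163,-.330,.05),(.4613,-.325,.05),(.592,-.34,.05),(.3853,-.3185,.05)): print(proj(C,q))
# find rod edges in bare middle: print gray rows
g=cv2.cvtColor(im,cv2.COLOR_RGB2GRAY)
u,v=proj(C,(.4887,-.329,.05)); v=int(v);u=int(u); print(u,v)
for dv in(-14,0,14): print(v+dv,g[v+dv,u-40:u+40:2].tolist())
E
```

```text
8.4 [ 0.49282585 -0.32972465  0.12030931] [ 0.00125249  0.99882658 -0.04838863  0.0015592 ] [-0.001 -0.005  0.002 -0.    -0.003  0.001]
[316.85924341 222.01079762]
[317.71285984 298.42286079]
[320.82470806  93.9718685 ]
[319.23410656 387.16256321]
319 261
247 [182, 180, 177, 166, 162, 165, 168, 171, 169, 164, 152, 138, 87, 87, 91, 90, 84, 83, 107, 129, 142, 146, 152, 156, 156, 151, 143, 132, 156, 164, 163, 164, 165, 165, 162, 159, 156, 157, 158, 159]
261 [113, 113, 112, 113, 115, 116, 119, 121, 120, 116, 111, 110, 109, 109, 110, 111, 111, 98, 108, 130, 143, 146, 152, 155, 152, 138, 110, 83, 84, 87, 147, 164, 165, 164, 161, 158, 157, 157, 157, 159]
275 [114, 112, 112, 113, 115, 116, 118, 120, 120, 116, 112, 110, 109, 110, 110, 111, 110, 94, 78, 80, 81, 79, 79, 79, 79, 78, 76, 78, 86, 93, 145, 163, 165, 163, 159, 157, 156, 156, 157, 159]
```

>>> carry_out(moves=[55, -0.4, -0.25, 0, 0, 55, 0, 0, -2, 0, 55, 0, 0, -2, 0, 55, 0, 0, -2, 0, 55, 0, 0, -1.7, 0, 55, 0, 0, -1, 0, 55, 0, 0, 0, 0, 0, 0, 0, 0, 0, 0, 0, 0, 0, 0, 0, 0, 0, 0, 0], squeeze=90)

```text
clock: 9.45
position: [0.4882, -0.3317, 0.0326]
ee_rot: [0.0, 0.999, -0.049, 0.001]
contact_force: [-0.3, 1.6, 3.2]
width: 0.0112
```

>>> carry_out(moves=[0, 0, 0, 0, 0, 0, 0, 0, 0, 0, 0, 0, 0, 0.5, 0, 0, 0, 0, 1, 0, 0, 0, 0, 2, 0, 0, 0, 0, 3, 0, 0, 0, 0, 4, 0, 0, 0, 0, 4, 0, 0, 0, 0, 3, 0, 0, 0, 0, 0, 0])

```text
clock: 10.45
position: [0.4897, -0.3334, 0.2118]
ee_rot: [0.004, 0.999, -0.048, 0.004]
contact_force: [0.5, -1.2, -2.0]
width: 0.0114
```

```bash
python3 - <<'E'
from h import *
st=manip.get_state();print(st['clock'],st['position'],st['ee_rot'],st['moment'].round(3),st['contact_force'],st['width'])
im,C=snap('wrist','w6.png')
t=np.array(st['position']);w,x,y,z=st['ee_rot'];Rt=R.from_quat([x,y,z,w]).as_matrix()
im=im[:,:,::-1].copy()
for xx in(-.105,-.027,.027,.105): 
    uv=proj(C,t+Rt@[xx,0,-.017]); print(xx,uv); cv2.circle(im,tuple(int(v) for v in uv),2,(0,0,255),-1)
cv2.imwrite('pics/w6c.png',im)
E
```

```text
10.45 [ 0.48969554 -0.33336993  0.21180076] [ 0.00350397  0.99881061 -0.04845474  0.00414994] [-0.037  0.003 -0.019] [ 0.52923217 -1.1542357  -1.97539968] 0.011436758131675427
-0.105 [319.91743873 502.90703139]
-0.027 [319.60627586 381.53845538]
0.027 [319.32403755 271.45185747]
0.105 [318.76153118  52.04715394]
```

View pics/w6c.png

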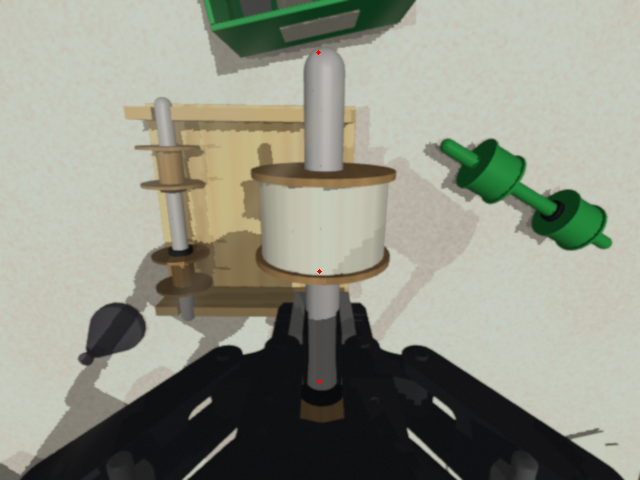

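The rod is held centrally and level, with the near reel at (325,220). Now I'll carry it over the open door's clips.

>>> carry_out(moves=[0, 0.5, 1.5, 1.5, 0.01, 0, 0.5, 3, 1.5, 0.01, 0, 0.5, 4, 1.5, 0.01, 0, 0.6, 4.3, 1, 0.01, 0, 0.6, 4.3, 0.5, 0.01, 0, 0.6, 4.3, 0, 0.01, 0, 0.6, 4.3, 0, 0, 0, 0.6, 4.3, 0, 0, 0, 0.6, 4.3, 0, 0, 0, 0.4, 3, 0, 0])

```text
clock: 11.5
position: [0.5412, 0.0444, 0.2638]
ee_rot: [-0.0, 1.0, -0.018, -0.002]
contact_force: [0.7, -0.9, -1.9]
width: 0.0115
```

>>> carry_out(moves=[0, 0, 2.5, 0, 0, 0, 0, 2.5, 0, 0, 0, 0, 2, 0, 0, 0, 0, 2, 0, 0, 0, 0, 0, 0, 0, 0, 0, 0, 0, 0, 0, 0, 0, 0, 0, 0, 0, 0, 0, 0, 0, 0, 0, 0, 0, 0, 0, 0, 0, 0])

```text
clock: 12.5
position: [0.5426, 0.1311, 0.2663]
ee_rot: [0.0, 1.0, -0.019, 0.0]
contact_force: [0.1, 0.4, -2.4]
width: 0.0111
```

```bash
python3 - <<'E'
from h import *
st=manip.get_state();print(st['clock'],st['position'],st['ee_rot'],st['qpos'].round(2),st['contact_force'],st['width'])
im,C=snap('wrist','w7.png')
snap('scene','scene7.png')
E
```

```text
12.5 [0.54258434 0.13106094 0.26630686] [ 8.38406701e-05  9.99818858e-01 -1.90326432e-02  4.51293061e-05] [ 0.11  0.23  1.48 -0.    1.43  1.72] [ 0.11703782  0.38919743 -2.38199208] 0.011135200205248809
```

View pics/w7.png

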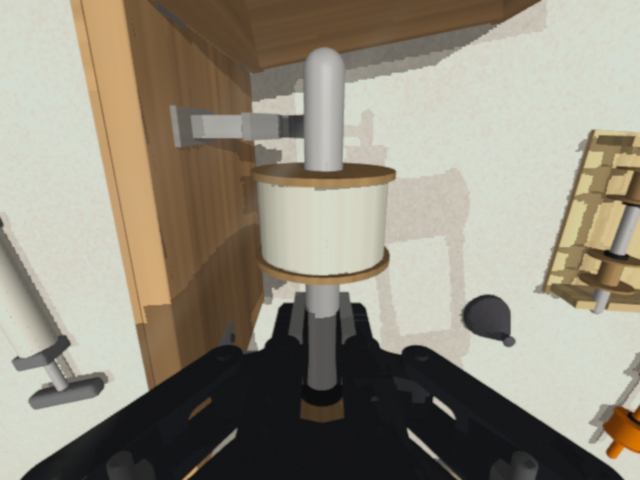

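The rod is above the clips, with its end at (324,50). The hinge-side clip is at about (250,125) and the door's inside edge runs from about (122,0). I'll measure the door edge relative to the rod in this same view, which cancels the camera bias.

```bash
python3 - <<'E'
from h import *
st=manip.get_state();C=cam('wrist',st); im=cv2.imread('pics/w7.png'); L=cv2.GaussianBlur(im[:,:,2].astype(np.float32),(3,3),0)
P=[]
for v in range(10,290,10):
    e=122+v*.11; a=int(e-14); r=L[v,a:a+28]; d=r[2:]-r[:-2]; k=int(np.argmin(d)); P.append((v,a+k+1,round(float(d[k]))))
print(P)
pts=np.array([(u,v) for v,u,d in P if d<-25],float); k,b=np.polyfit(pts[:,1],pts[:,0],1); r=pts[:,0]-k*pts[:,1]-b; pts=pts[abs(r)<3]; k,b=np.polyfit(pts[:,1],pts[:,0],1); print('line',k,b,len(pts))
e=[onz(C,(k*v+b,v),.258) for v in (20,250)]; yw=np.arctan2(*(e[0]-e[1])[1::-1]); print(e,'yaw_yd',yw)
n=np.array([np.sin(yw),-np.cos(yw)])
zr=st['position'][2]+.017
q=[onz(C,u,zr) for u in((324,90),(323.5,150),(322.5,370))]; print('rod',q,np.arctan2(*(q[0]-q[2])[1::-1]))
for p in q: print('rod off inside face',(p-e[0])[:2]@n)
E
```

```text
[(10, 124, -47), (20, 126, -45), (30, 127, -46), (40, 129, -45), (50, 130, -47), (60, 132, -48), (70, 133, -45), (80, 135, -47), (90, 137, -50), (100, 138, -52), (110, 140, -53), (120, 142, -53), (130, 143, -52), (140, 145, -50), (150, 146, -40), (160, 148, -40), (170, 149, -38), (180, 151, -42), (190, 153, -40), (200, 154, -44), (210, 156, -45), (220, 157, -49), (230, 159, -59), (240, 160, -53), (250, 161, -37), (260, 162, -22), (270, 163, -13), (280, 164, -8)]
line 0.1573076923076921 122.55 25
[array([0.66576241, 0.2006873 , 0.258     ]), array([0.57211883, 0.20445866, 0.258     ])] yaw_yd -0.04025175450084464
rod [array([0.63602509, 0.12603152, 0.28333579]), array([0.61644632, 0.12690851, 0.28333579]), array([0.52179446, 0.13077744, 0.28333579])] -0.04152292627312016
rod off inside face 0.07579197235408745
rod off inside face 0.07570355534365966
rod off inside face 0.07564664037161299
```

>>> carry_out(moves=[0, 0.1, 0.7, 0, 0, 0, 0.1, 0.7, 0, 0, 0, 0, 0, 0, 0, 0, 0, 0, -1, 0, 0, 0, 0, -1, 0, 0, 0, 0, -1, 0, 0, 0, 0, -0.5, 0, 0, 0, 0, 0, 0, 0, 0, 0, 0, 0, 0, 0, 0, 0, 0])

```text
clock: 13.6
position: [0.5449, 0.1456, 0.2317]
ee_rot: [-0.0, 1.0, -0.019, 0.001]
contact_force: [0.6, 0.0, -2.6]
width: 0.0111
```

```bash
python3 - <<'E'
from h import *
st=manip.get_state();print(st['clock'],st['position'],st['contact_force'],st['moment'])
im,C=snap('wrist','w8.png'); snap('scene','scene8.png')
b=cv2.imread('pics/w8.png')[40:320,60:420]; s=cv2.imread('pics/scene8.png')[150:350,230:430]
o=np.hstack([cv2.resize(b,(540,420),interpolation=2),]); cv2.imwrite('pics/c8.png',o)
L=cv2.GaussianBlur(im[:,:,0].astype(np.float32),(3,3),0); P=[]
for v in range(10,240,10):
    r=L[v,90:175]; d=r[2:]-r[:-2]; k=int(np.argmin(d)); P.append((v,91+k,int(d[k])))
print(P)
E
```

```text
13.6 [0.5449111  0.14562251 0.23169987] [ 0.57736378  0.04125214 -2.55194166] [-0.03393457 -0.02010332  0.0152231 ]
[(10, 116, -40), (20, 117, -41), (30, 119, -41), (40, 120, -42), (50, 122, -43), (60, 124, -42), (70, 126, -41), (80, 127, -44), (90, 129, -47), (100, 130, -52), (110, 132, -52), (120, 134, -56), (130, 136, -51), (140, 137, -52), (150, 139, -51), (160, 140, -37), (170, 142, -38), (180, 144, -36), (190, 145, -38), (200, 147, -39), (210, 148, -39), (220, 150, -43), (230, 152, -43)]
```

View pics/c8.png

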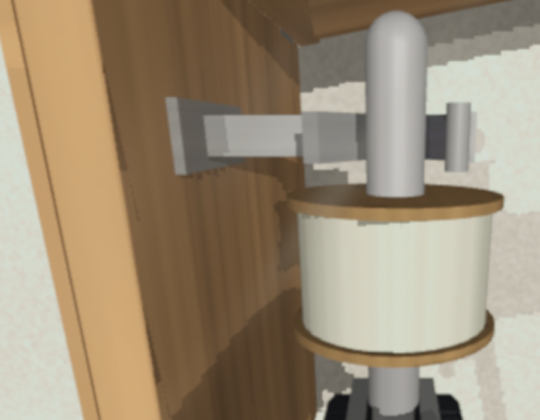

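The rod sits between the door-side tine tip (crop x≈368) and the post (x≈447–470), about 18 mm from the post's outer face against 19 mm nominal. I'll press down.

>>> carry_out(moves=[0, 0, 0.1, -0.3, 0, 0, 0, 0, -0.3, 0, 0, 0, 0, -0.3, 0, 0, 0, 0, -0.3, 0, 0, 0, 0, -0.3, 0, 0, 0, 0, -0.3, 0, 0, 0, 0, -0.3, 0, 0, 0, 0, -0.3, 0, 0, 0, 0, 0, 0, 0, 0, 0, 0, 0])

```text
clock: 14.7
position: [0.5464, 0.1462, 0.2106]
ee_rot: [0.0, 1.0, -0.019, 0.003]
contact_force: [-1.0, -1.3, 12.1]
width: 0.011
```

>>> carry_out(moves=[0, 0, 0, -0.3, 0, 0, 0, 0, -0.3, 0, 0, 0, 0, -0.3, 0, 0, 0, 0, -0.2, 0, 0, 0, 0, 0, 0, 0, 0, 0, 0, 0, 0, 0, 0, 0, 0, 0, 0, 0, 0, 0, 0, 0, 0, 0, 0, 0, 0, 0, 0, 0])

```text
clock: 15.7
position: [0.546, 0.1465, 0.1985]
ee_rot: [0.0, 1.0, -0.019, 0.002]
contact_force: [-0.8, -1.2, 9.2]
width: 0.0111
```

>>> carry_out(moves=[0, 0, 0, -0.2, 0, 0, 0, 0, 0, 0, 0, 0, 0, -0.2, 0, 0, 0, 0, 0, 0, 0, 0, 0, 0, 0, 0, 0, 0, 0, 0, 0, 0, 0, 0, 0, 0, 0, 0, 0, 0, 0, 0, 0, 0, 0, 0, 0, 0, 0, 0])

```text
clock: 16.7
position: [0.5461, 0.1465, 0.1982]
ee_rot: [-0.0, 1.0, -0.019, 0.004]
contact_force: [-5.0, -1.4, 26.4]
width: 0.0111
```

```bash
python3 - <<'E'
from h import *
st=manip.get_state();print(st['clock'],st['position'],st['contact_force'],st['moment'])
im,C=snap('wrist','w9.png'); snap('scene','scene9.png')
b=cv2.imread('pics/w9.png')[20:300,60:420]; cv2.imwrite('pics/c9.png',cv2.resize(b,(720,560),interpolation=2))
E
```

```text
16.7 [0.54612794 0.14650966 0.19824622] [-5.0178631  -1.36596034 26.4340456 ] [-0.26828671  0.99900173  0.0240577 ]
```

View pics/c9.png

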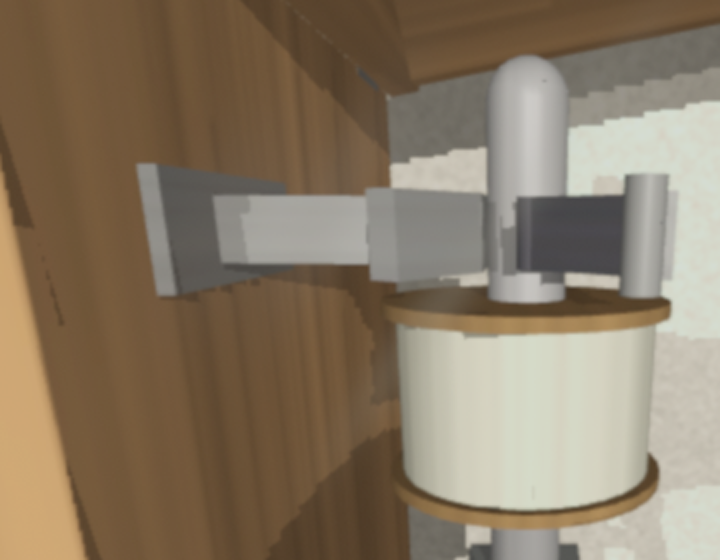

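The hinge-side jaw (518–625, 235) has snapped back over the rod, and the force jump without travel shows the rod is on the fork floor. I'll relax, release and rise.

>>> carry_out(moves=[0, 0, 0, 0.2, 0, 0, 0, 0, 0, 0, 32, 0, 0, 0, 0, 32, 0, 0, 0, 0, 32, 0, 0, 0, 0, 32, 0, 0, 0, 0, 32, 0, 0, 0.5, 0, 32, 0, 0, 1, 0, 32, 0, 0, 1, 0, 32, 0, 0, 1.5, 0])

```text
clock: 17.8
position: [0.5445, 0.1466, 0.235]
ee_rot: [0.0, 1.0, -0.019, -0.0]
contact_force: [-0.1, -0.5, -0.1]
width: 0.0274
```

>>> carry_out(moves=[32, 0, 0, 2, 0, 32, 0, 0, 3, 0, 32, 0, 0, 3, 0, 32, 0, 0, 3, 0, 32, 0, -1, 2, 0, 32, 0, -2, 1, 0, 32, 0, -1, 0, 0, 32, 0, 0, 0, 0, 32, 0, 0, 0, 0, 32, 0, 0, 0, 0])

```text
clock: 18.8
position: [0.5442, 0.1072, 0.3734]
ee_rot: [-0.0, 1.0, -0.018, -0.001]
contact_force: [-1.1, 0.4, 0.2]
width: 0.0275
```

```bash
python3 - <<'E'
from h import *
st=manip.get_state();print(st['clock'],st['position'],st['contact_force'],st['width'])
im,C=snap('wrist','w10.png'); b=cv2.imread('pics/w10.png')[0:340,120:480]; cv2.imwrite('pics/c10.png',cv2.resize(b,None,fx=1.75,fy=1.75,interpolation=2))
E
```

```text
18.8 [0.54416552 0.10718367 0.37338892] [-1.13351429  0.39819892  0.22110529] 0.027450949625167434
```

The viewer limit is reached, so I'll check numerically: the rod's axis and ends in this picture against the seat, and the jaw lips over the rod at both clips.

```bash
python3 - <<'E'
from h import *
st=manip.get_state();C=cam('wrist',st); im=cv2.imread('pics/w10.png'); g=cv2.cvtColor(im,cv2.COLOR_BGR2GRAY)
m=np.array([.5455,.1465]);yw=-.038; t=np.array([np.cos(yw),np.sin(yw)]); n=np.array([t[1],-t[0]])
P=lambda s,x,z:np.r_[m+s*t+x*n,z]
for s in(.11,.1,.095,.09,.08,.07,.02,0,-.02,-.07,-.08,-.09,-.095,-.1,-.11):
    uv=proj(C,P(s,0,.216)); print('%.3f'%s,uv.round(0),[int(g[int(round(q[1])),int(round(q[0]))]) if 0<=q[1]<480 else -1 for q in (proj(C,P(s,x/1000,.216)) for x in range(-14,24,2))])
print('at jaw height .233')
for s in(.084,.08,.076,-.076,-.08,-.084):
    print(s,[int(g[int(round(q[1])),int(round(q[0]))]) for q in (proj(C,P(s,x/1000,.213+.016+max(0,x)*.9/1000)) for x in range(-20,24,2))])
L=cv2.GaussianBlur(im[:,:,2].astype(np.float32),(3,3),0)
for s in (.1,.03,-.02):
    q=proj(C,P(s,-.062,.258)); v=int(q[1]); a=max(int(q[0])-20,1); r=L[v,a:a+40]; d=r[2:]-r[:-2]; k=int(np.argmin(d)); e=onz(C,(a+k+1,v),.258); print('edge',s,(e[:2]-m)@n,int(d[k]))
E
```

```text
0.110 [272.  89.] [99, 97, 95, 93, 96, 95, 94, 96, 94, 95, 95, 97, 97, 97, 96, 99, 117, 124, 125]
0.100 [273. 102.] [98, 97, 97, 97, 100, 141, 157, 176, 181, 166, 142, 130, 195, 198, 196, 198, 196, 195, 197]
0.095 [273. 109.] [177, 175, 178, 179, 144, 137, 156, 174, 183, 160, 144, 155, 194, 196, 197, 198, 196, 198, 197]
0.090 [273. 115.] [177, 178, 180, 181, 154, 135, 159, 172, 179, 161, 146, 146, 192, 196, 196, 196, 197, 197, 198]
0.080 [274. 128.] [117, 118, 118, 101, 79, 130, 104, 69, 64, 64, 64, 64, 66, 102, 143, 151, 132, 118, 108]
0.070 [274. 141.] [94, 93, 150, 166, 149, 134, 159, 171, 175, 152, 136, 145, 180, 167, 173, 173, 171, 193, 192]
0.020 [277. 199.] [105, 106, 156, 172, 144, 142, 158, 171, 171, 158, 143, 168, 195, 194, 195, 194, 193, 193, 194]
0.000 [277. 221.] [96, 96, 95, 96, 105, 142, 158, 166, 168, 157, 140, 133, 188, 195, 193, 194, 195, 192, 194]
-0.020 [278. 242.] [94, 95, 93, 94, 94, 99, 103, 102, 97, 90, 81, 135, 180, 188, 190, 191, 193, 193, 194]
-0.070 [280. 290.] [125, 125, 126, 124, 127, 126, 124, 128, 157, 189, 193, 192, 191, 181, 166, 120, 81, 96, 128]
-0
[... 554 characters left out ...]
7, 117, 94, 82, 143, 116, 89, 83, 79, 76, 71, 80, 89, 145, 161, 133, 140]
0.08 [127, 118, 117, 117, 117, 118, 118, 101, 79, 130, 104, 69, 64, 64, 64, 64, 66, 76, 143, 161, 130, 151]
0.076 [125, 120, 119, 120, 119, 118, 119, 107, 83, 123, 75, 69, 63, 64, 64, 65, 66, 94, 141, 160, 135, 151]
-0.076 [183, 184, 182, 136, 68, 62, 81, 72, 64, 64, 63, 63, 63, 50, 15, 15, 17, 105, 144, 140, 131, 146]
-0.08 [155, 80, 35, 17, 15, 15, 17, 47, 63, 63, 63, 63, 62, 33, 14, 12, 15, 94, 145, 144, 136, 168]
-0.084 [55, 22, 16, 15, 15, 18, 21, 55, 63, 63, 63, 64, 59, 21, 13, 12, 16, 90, 145, 144, 143, 193]
edge 0.1 -0.05890512407916569 -41
edge 0.03 -0.05900195626579039 -49
edge -0.02 -0.059391310680130795 -20
```

The hinge-side rod end and jaw look right, but the free-side clip is hidden behind the fingers in this view. I'll shift back for a clear look at it.

>>> carry_out(moves=[32, -2.5, 0, 0, 0, 32, -2.5, 0, 0, 0, 32, -2.5, 0, 0, 0, 32, -2.5, 0, 0, 0, 32, -2.5, 0, 0, 0, 32, -2.5, 0, 0, 0, 32, -1, 0, 0, 0, 32, 0, 0, 0, 0, 32, 0, 0, 0, 0, 32, 0, 0, 0, 0])

```text
clock: 19.85
position: [0.3857, 0.1067, 0.374]
ee_rot: [0.0, 1.0, -0.019, 0.0]
contact_force: [0.2, -0.7, -0.4]
width: 0.0272
```

```bash
python3 - <<'E'
from h import *
st=manip.get_state(); im,C=snap('wrist','w11.png'); g=cv2.cvtColor(im,cv2.COLOR_RGB2GRAY); print(st['position'],st['qd'].round(3))
m=np.array([.5455,.1465]);yw=-.038; t=np.array([np.cos(yw),np.sin(yw)]); n=np.array([t[1],-t[0]])
P=lambda s,x,z:np.r_[m+s*t+x*n,z]
f=lambda s,z:[int(g[int(round(q[1])),int(round(q[0]))]) if 0<=q[1]<480 else -1 for q in (proj(C,P(s,x/1000,z(x))) for x in range(-14,24,2))]
for s in(.02,.0,-.02,-.07,-.09,-.095,-.1,-.103,-.106,-.11): print(s,proj(C,P(s,0,.216)).round(0),f(s,lambda x:.216))
print('jaw plane')
for s in(-.074,-.076,-.078,-.08,-.082,-.084,-.086): print(s,f(s,lambda x:.229+.0009*max(0,x)))
# rod apparent axis via edges at two stations
for s in(.0,-.07,-.095):
    a=proj(C,P(s,0,.216)); print(s,a.round(1),g[int(round(a[1])),int(a[0])-24:int(a[0])+25:2].tolist())
E
```

```text
[0.3857094  0.10670783 0.37398383] [-0.002  0.005  0.     0.     0.006  0.002]
0.02 [259. -11.] [-1, -1, -1, -1, -1, -1, -1, -1, -1, -1, -1, -1, -1, -1, -1, -1, -1, -1, -1]
0.0 [260.  20.] [90, 89, 90, 106, 124, 131, 149, 162, 169, 145, 132, 128, 164, 176, 183, 183, 183, 186, 185]
-0.02 [262.  50.] [90, 92, 91, 92, 98, 137, 148, 166, 170, 147, 125, 132, 165, 178, 185, 184, 182, 187, 183]
-0.07 [265. 118.] [89, 88, 89, 89, 103, 133, 151, 165, 162, 145, 118, 149, 164, 182, 182, 182, 184, 183, 182]
-0.09 [267. 143.] [87, 86, 89, 96, 106, 140, 150, 167, 160, 138, 99, 146, 158, 152, 162, 153, 181, 181, 179]
-0.095 [267. 149.] [86, 85, 84, 84, 107, 138, 149, 166, 163, 140, 121, 138, 162, 176, 182, 182, 181, 181, 182]
-0.1 [267. 155.] [85, 84, 85, 85, 87, 110, 132, 137, 137, 123, 118, 156, 165, 182, 182, 181, 182, 179, 180]
-0.103 [267. 159.] [86, 86, 88, 88, 88, 107, 151, 136, 143, 162, 166, 160, 161, 176, 180, 180, 182, 181, 182]
-0.106 [267. 162.] [86, 86, 86, 139, 162, 160, 163, 165, 160, 165, 168, 165, 164, 176, 180, 181, 180, 182, 183]
-0.11 [268. 167.] [122, 120, 127, 157, 166, 168, 
[... 442 characters left out ...]
123, 91]
-0.082 [110, 110, 109, 107, 82, 92, 121, 67, 58, 56, 56, 57, 57, 58, 99, 136, 132, 124, 94]
-0.084 [111, 111, 110, 110, 87, 93, 124, 67, 58, 57, 57, 57, 57, 58, 97, 146, 138, 121, 100]
-0.086 [102, 104, 105, 103, 85, 92, 124, 83, 80, 71, 62, 59, 70, 92, 103, 146, 139, 122, 146]
0.0 [260.5  20.5] [60, 92, 118, 90, 88, 89, 90, 106, 140, 121, 141, 149, 162, 172, 161, 145, 132, 116, 151, 163, 175, 182, 183, 182, 182]
-0.07 [265.3 117.9] [68, 68, 79, 90, 89, 88, 89, 90, 91, 119, 142, 151, 165, 169, 154, 138, 118, 149, 164, 177, 182, 182, 182, 184, 183]
-0.095 [266.8 149.1] [58, 58, 60, 83, 86, 87, 83, 84, 82, 107, 138, 149, 161, 168, 155, 140, 121, 138, 161, 166, 181, 183, 182, 181, 181]
```

```bash
python3 -c "
from h import *
print(manip.sign_off())"
```

```text
the job is handed in; nothing more can be done
None
```

The door is swung wide open, the full rod is pressed into both clips, and I handed the job in at about 20 s of the 58 s allowed. No verdict was reported.

**Door:** I opened it by its handle with the bar held loosely between the fingers. It stands at about 1.75 rad, against the 1.25 rad needed. The rod was still on its rest at that point.

**Rod:** I gripped the full rod by its bare middle, carried it over and pressed it down.
- Pressing met about 14 N at the jaws. Then the force rose to 26 N with almost no further travel, which I took as the rod resting on the fork floors.
- After release, the rod's position along the clips looked even, with its ends about 104 mm and 103 mm from the seat point.
- Its axis lay along the clips' line.
- I put its height at about 216 mm, inferred from the tool's height and the force on the fork floors; it was not measured from a picture.

**Jaws:** I saw the hinge-side jaw closed over the rod in a picture. The picture viewer limit was then reached, so I checked the free-side jaw only from pixel brightness. It showed the same pattern of the jaw lip covering the rod.

**Small disagreements:**
- The wrist camera put the rod about 60 mm off the door face instead of 62 mm. I put this down to a 1–2 mm sideways bias I had already noticed in that camera.
- The finger opening read 11 mm on the 14 mm rod. The pictures showed the rod held centrally, so I carried on.
- Under full press there was a moment of about 1 N m, suggesting one end touched down slightly first.

The gripper ended clear of everything. I gave the empty rod, basket, weight and pump a wide berth, but did not re-measure them at the end.

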